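# Zero the click dial of a drinks dispenser and set a five-click portion

### The job

Set the drinks dispenser to a five-click portion: first turn its grey click dial anticlockwise past its zero click until you feel it come up firmly against the hidden end stop, without forcing it. Then turn it clockwise to exactly the fifth click from zero, never going beyond that click, and let go. Finally press the green start button all the way down and release it, leaving the glasses and the other things around standing where they are.

Things in the scene. Friction and masses are not known exactly. Their poses are not given: they have to be found in the camera images.
- dispenser: Drinks dispenser: fixed low aluminium box 160 (x) by 360 (y) by 70 mm high; origin at the centre of its underside. Its top is black at the -y part (dial axis at (-10, -110) mm, button at (-10, -15) mm) and a steel drip tray at the +y end, where a column 55 by 65 mm stands at (45, 120) mm, 240 mm above the table, with a spout towards -x.
- dial_grip (a point): On the upright axis of the grey fluted round dial, 44 mm in diameter, half-way up its grip (4 to 38 mm above the dispenser's top), 91 mm above the table. A white line on its top face points to the click it is in; white ticks on the black top mark the clicks, a longer red tick zero (at -x of the dispenser), counting clockwise.
- dial (a joint): Dial angle in rad, growing clockwise from above; 0 at the zero click, a click every 0.4189 (24 degrees), the fifth at 2.094. Starts in click 1, 2 or 3. A sprung detent pulls it into the nearest click, also when let go: leaving a click takes about 0.12 N m (felt as up to 0.25), falling to nothing half-way, then it snaps on.
- end_stop (a point): Point on the dial's axis at the dispenser's top (its angle tells nothing). The hidden rigid stop is met 0.03 to 0.19 rad anticlockwise of the zero click, different each time; there the resisting moment rises steeply above a click's. It acts 30 mm from the axis: press it with over 4 N (0.12 N m on top of the detent), never over 18 N (0.54 N m on top).
- start_top (a point): Centre of the top face of the green start button, 24 mm in diameter, in a black housing on the dispenser's top; it travels 6 mm straight down against a spring and is fully down at about 5 N.
- start (a joint): Travel of the start button in m, 0 up, 0.006 fully down.
- tasting_glass: Bystander: small clear glass 52 mm wide, 85 mm high, loose on the drip tray under the spout; origin under its foot. Leave it alone.
- jigger: Bystander: steel hourglass measure 44 mm wide, 65 mm high, loose on the dispenser's top near (45, 46) mm; origin under its foot.
- wine_glass: Bystander: stemmed glass 60 mm wide, 150 mm high; origin under its foot.
- flute: Bystander: narrow stemmed glass 60 mm wide at the foot, 170 mm high; origin under its foot.
- carafe: Bystander: glass carafe 84 mm wide, 240 mm high; origin under its foot.
- canister: Bystander: pale green canister 54 mm wide, 160 mm high; origin under its foot.
- tumbler: Bystander: clear tumbler 68 mm wide, 90 mm high; origin under its foot.

How it is judged:
On the way, in this order (a step that is already met when the one before it is completed fails the run):
1. the dial is turned back past its zero click and held against the end stop with more than 4 N (contact force between dial_c16 and stop_c0 above 4 N), for 0.1 s.
2. the dial stands at the fifth click clockwise from zero, let go (value of joint dial between 1.9687 and 2.2201 rad and contact force between dial and the fingers below 0.2 N), for 0.2 s.
3. the start button is pressed down (more than 4.5 mm of its 6 mm) (value of joint start above 0.0045 m), for 0.05 s.
At the end, for the whole second after the job is handed in: The dial rests let go in its fifth click clockwise from zero (within 0.3 of a click, 0.126 rad), the start button is up again (within 1.5 mm), and no glass, jigger, carafe or canister has moved by more than 25 mm (all of step 2 and value of joint start below 0.0015 m and velocity of joint dial between -0.1 and 0.1 rad/s); the robot touches nothing.
It fails at once if the dial is forced against its end stop with more than 18 N (contact force between dial_c16 and stop_c0 above 18 N).
It fails at once if the dial is turned more than half a click beyond the fifth click (value of joint dial above 2.3038 rad).
It fails at once if the start button is pressed with the dial elsewhere than at the fifth click (value of joint start above 0.0045 m and not (value of joint dial between 1.9687 and 2.2201 rad)).
It fails at once if a glass, the jigger, carafe, canister, or tumbler is moved by more than 25 mm (distance of any of tasting_glass, jigger, wine_glass, flute, carafe, canister, tumbler from where it was at the start of the episode above 0.025 m).
It fails at once if one of them is tipped over (angle between any of tasting_glass, jigger, wine_glass, flute, carafe, canister, tumbler's own z axis and vertical above 0.5 rad).
It also fails if it takes over 72 s, if anything falls off the work surface, if the arm or the gripper's body presses on something with over 40 N, if the wrist force passes 120 N, or if a joint passes its speed limit or range.

### The arm

A 6-joint arm with a two-finger parallel gripper is mounted at the origin on the work surface. World frame = base frame: x ahead of the robot, y to its left, z up, the work surface at z = 0. Lengths are in m, angles in rad, forces in N, time in s.
With the tool pointing down it reaches from about 0.15 to 0.775 m from the base axis. Payload 6.1 kg.
Tool frame: the origin (TCP) lies on the front face of the gripper's body, between the roots of the fingers; the fingertips stand 73 mm ahead of it and the grasp point (between the pads) lies 54 mm ahead of it (robot.tip_extent is the distance from the TCP to the fingertips, in m); z points along the fingers, y is the line along which they close (so a half turn about z gives the same grasp; the last joint's range is limited). The gripper opens to 85 mm and grips with 20 to 120 N. Pads are 22 mm wide; open, the fingers measure 114 mm over their backs; the gripper's body (76 mm by 85 mm) begins 54 mm behind the grasp point. The pads swing forward as they close: fully open they stand 13 mm farther back than shut.
Start: joints at [-1.292, 0.126, -0.04, 1.405, 0, 1.571], TCP at [0.144, -0.505, 0.304] pointing down, gripper open.
Joint ranges: [-2.72, 2.72], [-0.95, 1.95], [-1.27, 1.35], [-1.78, 2.02], [-1.46, 1.47], [-3.14, 3.14]. Speed limits (rad/s): [2.39, 2.39, 3.01, 3.14, 3.14, 3.14].

### API

Orientations are given as a unit quaternion [w, x, y, z].
In Python, from station import robot gives the robot as it stands.
- The arm moves only by the tool apply_moves, never from a script. Its argument "motion" is a list of rows, each a list of 3 entries, a list of its own where there are three numbers: the opening, from 0 (shut) to 1 (fully open), then the shift along the world's x, y, z in m, then the turn about the world's z in degrees. In form: [[claw, [tx, ty, tz], twist], ...]. A call has 1 to 10 rows; each row is the pose to reach, as a shift and turn from the pose commanded when the call began; what a row does not reach only later rows make up. A row lasts 1/8 s, in which the tool goes at most 62.5 mm and 10.7 degrees, less where a joint would pass 70% of its speed; a pose out of reach is approached as far as the arm can. A call with a gripper value outside its range is refused whole. The fingers move at their own pace and stop on an object; "force" is the grip in N (left out, the last holds). Time passes only in rows, so rows that repeat a pose let the fingers close. It gives the time, the measured TCP pose, the force, the opening and the grip force at its end, in the units of the state.
- robot.state(): the state, without advancing time (a new reading comes with each control period).
- robot.camera(name): name is "side" or "top"; returns (picture, depth): 420x560x3 uint8, blue, green, red; 420x560 float32, m along the optical axis (not along the pixel's ray), 0 where there is no reading.
- robot.get_calibration(name): a dict with "intrinsics" (3x3 intrinsics, pixels), "k1" (the pictures are not rectified: a ray, as slopes to the right and down, at radius r is drawn at 1 + k1 r^2 times it, then the intrinsics apply), "xyz" and "attitude" of the camera in the world. Camera axes: x right, y down, z forward; pixel columns grow to the right and rows downward; lengths in m; the calibration is good to about 2 mm. A picture is of the moment at which its call begins. get_calibration takes no time and is no camera call.
- robot.hand_in(): hands the job in; it is judged then, once.
The state is a dict: "clock": time; "joint_pos": joint angles; "qvel": joint speeds; "tau": joint torques, N m; "ee_pos": TCP position; "ee_rot": TCP orientation; "contact_force": force on the tool from outside, world axes, zero at the start; "ft_torque": the same for the moment, N m; "opening": finger opening in m; "grip_force": force on a finger pad.
Only numpy, scipy, OpenCV 4.12 (cv2) and the standard library are available. Lean on these libraries where they do the work, as an engineer would, in place of code of your own. Each camera call takes 0.05 s, during which the arm holds its last target. There are 200 camera calls.

## Working session

There is one attempt and no reset: what is moved stays moved. The work goes in short steps, Python scripts to look and compute and a tool call to move; the robot and the scene stay as the last step left them, time stands still between calls to the robot, and variables do not carry over. Pictures are saved under pics/ and viewed, at most 10 in all, crops included, and the job is handed in when it is done.

Besides the shell and the picture viewer there is one more tool, called after "Call:" by a JSON object that holds its "method" and its "body". apply_moves: Moves the arm, as the interface text tells. Its arguments: {"type":"object","properties":{"motion":{"type":"array"},"force":{"type":"number"}},"required":["motion"]}

```bash
mkdir -p pics; cat > h.py <<'E'
import numpy as np, cv2
from station import robot
from scipy.spatial.transform import Rotation as R
def ray(cal,u,v):
    K=np.array(cal["intrinsics"]);k1=cal["k1"]
    d=np.array([(u-K[0,2])/K[0,0],(v-K[1,2])/K[1,1]]);s=d.copy()
    for _ in range(20): s=d/(1+k1*(s@s))
    a=np.array(cal["attitude"]); M=R.from_quat(a[[1,2,3,0]]).as_matrix() if a.size==4 else a
    return np.array(cal["xyz"]),M@np.array([s[0],s[1],1])
def onz(cal,u,v,z):
    o,d=ray(cal,u,v); return o+d*(z-o[2])/d[2]
E
python3 - <<'E'
from h import *
for n in("top","side"):
    p,d=robot.camera(n); cv2.imwrite(f"pics/{n}0.png",p); np.save(f"pics/{n}0.npy",d); print(n,robot.get_calibration(n))
print(robot.state())
E
```

```text
top {'intrinsics': array([[402.60934502,   0.        , 280.23530218],
       [  0.        , 402.60934502, 212.96386068],
       [  0.        ,   0.        ,   1.        ]]), 'k1': -0.08112107624312967, 'xyz': array([0.46903414, 0.01420413, 1.00039518]), 'attitude': array([-0.01769958,  0.7096561 , -0.70290192,  0.04476428])}
side {'intrinsics': array([[404.27503244,   0.        , 274.33825954],
       [  0.        , 404.27503244, 208.22908077],
       [  0.        ,   0.        ,   1.        ]]), 'k1': -0.0012452787063043551, 'xyz': array([0.30240262, 0.61637759, 0.87396845]), 'attitude': array([ 0.06566406, -0.20117129,  0.91669077, -0.33896368])}
{'clock': 0.1, 'joint_pos': array([-1.29202343e+00,  1.26336312e-01, -4.05203377e-02,  1.40539397e+00,
       -2.93516882e-05,  1.57085332e+00]), 'qvel': array([-0.00158038, -0.00249082,  0.00365216,  0.00014344, -0.00097973,
       -0.00054153]), 'tau': array([-9.28307127e-04, -4.36901271e+01,  3.53606200e+01,  1.36383736e-02,
       -9.63221191e-05,  4.57840187e-06]), 'ee_pos': array([ 0.14438821, -0.50447863,  0.30319144]), 'ee_rot': array([-7.18053617e-04,  9.90305122e-01,  1.38907293e-01, -1.15580696e-04]), 'contact_force': array([-0.92660904, -1.17007508, -0.2099417 ]), 'ft_torque': array([ 0.0628524 , -0.02845953, -0.02808025]), 'grip_force': 0.0, 'opening': 0.08551120069177981}
```

View pics/top0.png

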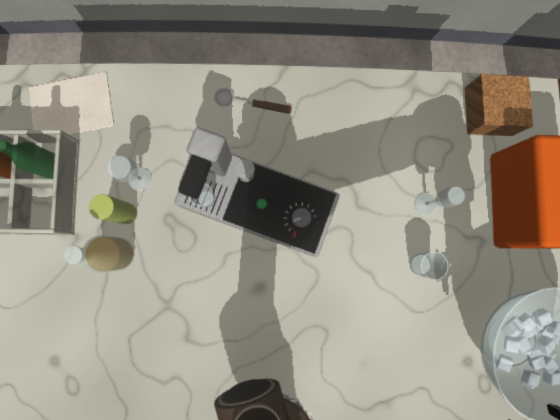

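View pics/side0.png

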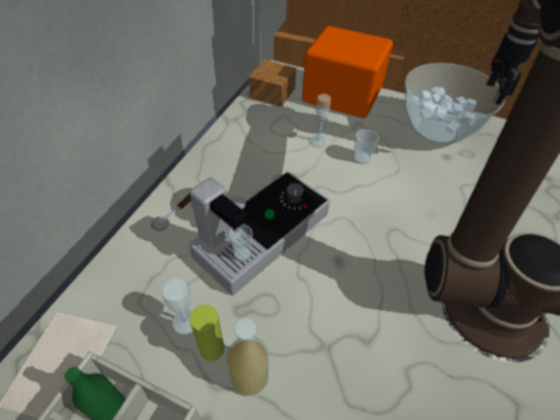

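The top view shows the dial at about (302,217), the red tick at (295,234) and the green button at (262,203). The jigger is near (243,170) and the column at (208,145). The flute and tumbler are far off to the right, so the dial is clear. Next I'll measure and zoom in.

```bash
python3 - <<'E'
from h import *
G={}
for n in("top","side"):
    p=cv2.imread(f"pics/{n}0.png");c=robot.get_calibration(n);d=np.load(f"pics/{n}0.npy")
    h=cv2.cvtColor(p,cv2.COLOR_BGR2HSV)
    roi=np.zeros(p.shape[:2],np.uint8)
    (x0,x1,y0,y1)=(225,340,160,260) if n=="top" else (240,330,170,240)
    roi[y0:y1,x0:x1]=255
    for nm,lo,hi,z in(("green",(45,100,60),(85,255,255),.08),("red",(0,110,70),(12,255,255),.07)):
        m=cv2.inRange(h,lo,hi)&roi; v,u=np.nonzero(m)
        if len(u): print(n,nm,len(u),u.mean(),v.mean(),onz(c,u.mean(),v.mean(),z)); G[n,nm]=ray(c,u.mean(),v.mean())
    if n=="top":
        # dial top from depth
        zz=c["xyz"][2]-d; m=((zz>.095)&(zz<.125)).astype(np.uint8); m[:,:280]=0;m[:,325:]=0;m[:195]=0;m[240:]=0
        v,u=np.nonzero(m); print("dial",len(u),u.mean(),v.mean(),onz(c,u.mean(),v.mean(),.108))
        # black top outline
        b=((h[...,2]<60)&(roi>0)).astype(np.uint8); cs,_=cv2.findContours(b,0,2); r=cv2.minAreaRect(max(cs,key=cv2.contourArea)); B=cv2.boxPoints(r)
        for q in B: print(q,onz(c,*q,.07))
    cr=p[185:255,255:345] if n=="top" else p[165:235,255:345]
    cv2.imwrite(f"pics/{n}crop.png",cv2.resize(cr,None,fx=7,fy=7,interpolation=cv2.INTER_CUBIC))
a,b=G["top","green"],G["side","green"]
t=np.linalg.lstsq(np.c_[a[1],-b[1]],b[0]-a[0],rcond=None)[0]; print("tri",a[0]+a[1]*t[0],b[0]+b[1]*t[1])
E
```

```text
top green 81 261.38271604938274 203.25925925925927 [0.57268958 0.0227715  0.08      ]
top red 13 294.15384615384613 233.84615384615384 [ 0.50351563 -0.05375992  0.07      ]
dial 314 301.2261146496815 216.84076433121018 [ 0.54015335 -0.06660256  0.108     ]
[222.67123 218.87674] [0.53646924 0.11180501 0.07      ]
[244.863   159.69864] [0.67618452 0.06288761 0.07      ]
[335.60275 193.72604] [ 0.59849559 -0.15088326  0.07      ]
[313.41098 252.90414] [ 0.45984895 -0.09861688  0.07      ]
side green 46 269.10869565217394 213.7391304347826 [0.57452862 0.01850722 0.08      ]
side red 2 304.5 205.5 [ 0.50554966 -0.05413556  0.07      ]
tri [0.57204374 0.02271812 0.08573466] [0.57254335 0.02286893 0.08579233]
```

View pics/topcrop.png

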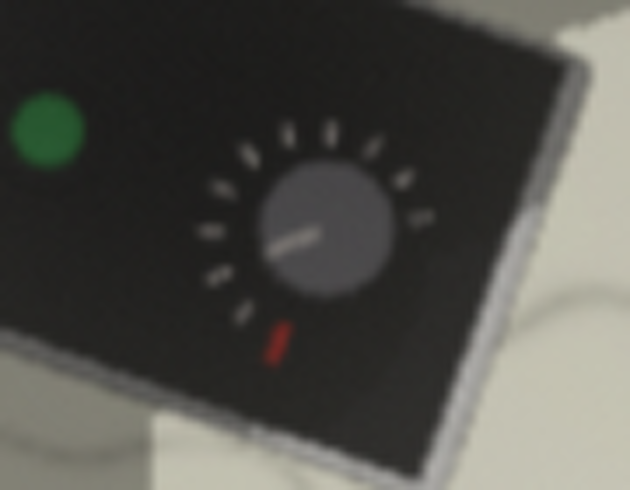

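The line points at click 2: it sits about 50° clockwise of the red tick. Dial is at (0.540, -0.067), button at (0.572, 0.023) with its top at z≈0.085. The two are 95 mm apart, which matches the given layout, with a dispenser yaw of -20°. Next I'll go above the dial.

Call:
{"method": "apply_moves", "body": {"motion": [[1,[0.04,-0.0,0],7],[1,[0.08,0.05,0],14],[1,[0.12,0.1,0],21],[1,[0.17,0.15,0],28],[1,[0.22,0.2,0],36],[1,[0.27,0.25,0],44],[1,[0.32,0.31,0],52],[1,[0.36,0.37,0],60],[1,[0.396,0.438,0],64],[1,[0.396,0.438,0],64]], "force": 40}}

```text
clock: 1.35
ee_pos: [0.539, -0.0683, 0.3035]
ee_rot: [-0.0, 0.766, 0.643, -0.0]
contact_force: [0.9, -0.8, -0.1]
opening: 0.0853
grip_force: 0.0
```

Call:
{"method": "apply_moves", "body": {"motion": [[1,[0.001,0.001,-0.05],0],[1,[0.001,0.001,-0.09],0],[1,[0.001,0.001,-0.12],0],[1,[0.001,0.001,-0.14],0],[1,[0.001,0.001,-0.154],0],[1,[0.001,0.001,-0.154],0]]}}

```text
clock: 2.1
ee_pos: [0.5387, -0.0692, 0.1489]
ee_rot: [-0.001, 0.766, 0.643, -0.001]
contact_force: [-0.2, 0.4, -0.4]
opening: 0.0858
grip_force: 0.0
```

```bash
python3 - <<'E'
from h import *
s=robot.state(); print(s["joint_pos"],s["ee_pos"],s["contact_force"],s["ft_torque"])
p,_=robot.camera("side"); cv2.imwrite("pics/s1.png",cv2.resize(p[120:260,200:380],None,fx=4,fy=4,interpolation=cv2.INTER_CUBIC))
E
```

```text
[-1.27806443e-01  2.06008970e-01 -2.87504006e-01  1.07932028e+00
 -1.47002310e-05  1.61806259e+00] [ 0.53872509 -0.0692332   0.14892417] [-0.19399235  0.37266807 -0.43179223] [-0.03767989  0.01310015 -0.00978045]
```

View pics/s1.png

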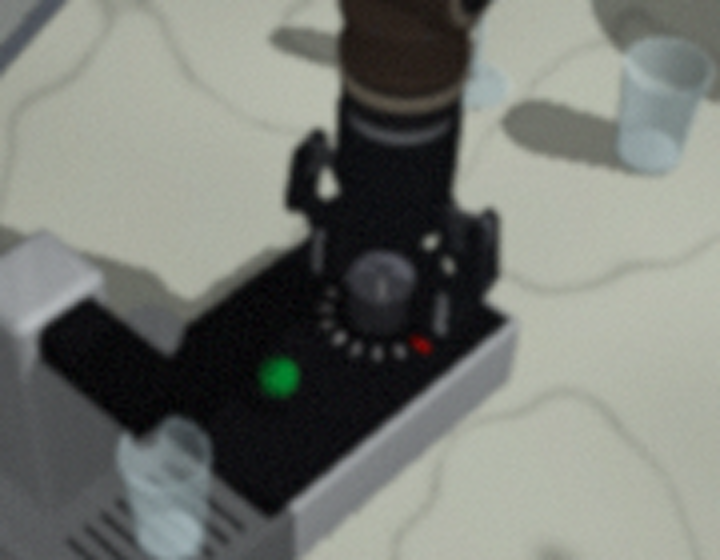

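The dial sits centred between the open fingers, at crop pixel (380,285). The fingertips clear the top. Now I'll shift slightly and close.

Call:
{"method": "apply_moves", "body": {"motion": [[1,[0,0.002,0],0],[0.3,[0,0.002,0],0],[0.3,[0,0.002,0],0],[0.3,[0,0.002,0],0],[0.3,[0,0.002,0],0],[0.3,[0,0.002,0],0]], "force": 40}}

```text
clock: 2.9
ee_pos: [0.5409, -0.0675, 0.1511]
ee_rot: [0.001, 0.766, 0.642, 0.001]
contact_force: [6.1, -1.4, 4.3]
opening: 0.0432
grip_force: 42.2
```

```bash
cat > s.py <<'E'
from h import *
s=robot.state(); w,x,y,z=s["ee_rot"]
print(s["clock"],"yaw",np.degrees(2*np.arctan2(y,x)).round(2),s["ee_pos"].round(4),"F",s["contact_force"].round(2),"M",s["ft_torque"].round(3),s["opening"],s["grip_force"],"j6",s["joint_pos"][5],s["tau"][5])
E
python3 s.py
```

```text
2.9 yaw 79.95 [ 0.5409 -0.0675  0.1511] F [ 6.12 -1.38  4.34] M [-0.103 -0.848 -0.13 ] 0.04315820447338364 42.21307396888733 j6 1.621958890039992 -0.13539288192987442
```

Call:
{"method": "apply_moves", "body": {"motion": [[0.3,[0,0,0],5],[0.3,[0,0,0],10],[0.3,[0,0,0],15],[0.3,[0,0,0],20],[0.3,[0,0,0],24],[0.3,[0,0,0],24],[0.3,[0,0,0],24]]}}

```text
clock: 3.78
ee_pos: [0.5411, -0.0675, 0.1511]
ee_rot: [0.002, 0.616, 0.788, 0.001]
contact_force: [6.1, -1.0, 3.4]
opening: 0.0428
grip_force: 42.2
```

```bash
python3 s.py
```

```text
3.775 yaw 103.97 [ 0.5411 -0.0675  0.1511] F [ 6.13 -0.99  3.37] M [-0.209 -1.051 -0.08 ] 0.04280557867365612 42.16056704521179 j6 1.202892132680689 -0.07113799452781677
```

Call:
{"method": "apply_moves", "body": {"motion": [[0.3,[0,0,0],5],[0.3,[0,0,0],10],[0.3,[0,0,0],15],[0.3,[0,0,0],20],[0.3,[0,0,0],23],[0.3,[0,0,0],23],[0.3,[0,0,0],23]]}}

```text
clock: 4.65
ee_pos: [0.5414, -0.0674, 0.1511]
ee_rot: [0.002, 0.446, 0.895, 0.001]
contact_force: [6.1, 0.2, 2.5]
opening: 0.043
grip_force: 42.1
```

```bash
python3 s.py
```

```text
4.65 yaw 126.98 [ 0.5414 -0.0674  0.1511] F [6.11 0.19 2.54] M [-0.105 -1.338 -0.002] 0.04300402092940085 42.05873787403107 j6 0.8012660671801599 0.016396378632634878
```

Call:
{"method": "apply_moves", "body": {"motion": [[0.3,[0,0,0],1],[0.3,[0,0,0],2],[0.3,[0,0,0],2]]}}

```text
clock: 5.03
ee_pos: [0.5413, -0.0674, 0.1511]
ee_rot: [0.002, 0.431, 0.903, 0.001]
contact_force: [7.7, -0.3, 2.6]
opening: 0.043
grip_force: 42.1
```

```bash
python3 s.py
```

```text
5.025 yaw 128.99 [ 0.5413 -0.0674  0.1511] F [ 7.7  -0.34  2.59] M [-0.103 -1.251 -0.004] 0.04301729129609754 42.056286334991455 j6 0.7663190304442512 -0.04720674594864249
```

Call:
{"method": "apply_moves", "body": {"motion": [[0.3,[0,0,0],0.5],[0.3,[0,0,0],1],[0.3,[0,0,0],1]]}}

```text
clock: 5.4
ee_pos: [0.5413, -0.0674, 0.1511]
ee_rot: [0.002, 0.423, 0.906, 0.001]
contact_force: [8.0, -0.8, 1.6]
opening: 0.0429
grip_force: 42.1
```

```bash
python3 s.py
```

```text
5.4 yaw 129.96 [ 0.5413 -0.0674  0.1511] F [ 8.   -0.75  1.58] M [-0.099 -1.242 -0.196] 0.042903110458440766 42.090083956718445 j6 0.7493282744661566 -0.23393701761960983
```

Call:
{"method": "apply_moves", "body": {"motion": [[0.3,[0,0,0],0.25],[0.3,[0,0,0],0.5],[0.3,[0,0,0],0.5]]}}

```text
clock: 5.78
ee_pos: [0.5414, -0.0674, 0.1511]
ee_rot: [0.002, 0.419, 0.908, 0.001]
contact_force: [7.2, -0.0, 1.5]
opening: 0.0426
grip_force: 42.1
```

```bash
python3 s.py
```

```text
5.775 yaw 130.47 [ 0.5414 -0.0674  0.1511] F [ 7.18 -0.    1.47] M [-0.061 -1.259 -0.093] 0.042617383629071415 42.08234488964081 j6 0.7403589789999535 -0.09378755232319236
```

Call:
{"method": "apply_moves", "body": {"motion": [[0.3,[0,0,0],0.4],[0.3,[0,0,0],0.8],[0.3,[0,0,0],0.8]]}}

```text
clock: 6.15
ee_pos: [0.5414, -0.0674, 0.1511]
ee_rot: [0.002, 0.413, 0.911, 0.001]
contact_force: [7.6, -0.3, 1.9]
opening: 0.0425
grip_force: 42.1
```

```bash
python3 s.py
```

```text
6.15 yaw 131.25 [ 0.5414 -0.0674  0.1511] F [ 7.65 -0.33  1.88] M [-0.058 -1.191 -0.28 ] 0.042547096038256176 42.09906756877899 j6 0.7268071213636813 -0.281023308634758
```

Call:
{"method": "apply_moves", "body": {"motion": [[0.3,[0,0,0],0.3],[0.3,[0,0,0],0.6],[0.3,[0,0,0],0.6]]}}

```text
clock: 6.52
ee_pos: [0.5413, -0.0674, 0.1511]
ee_rot: [0.002, 0.408, 0.913, 0.001]
contact_force: [7.5, 0.3, 1.8]
opening: 0.0427
grip_force: 42.1
```

```bash
python3 s.py
```

```text
6.525 yaw 131.85 [ 0.5413 -0.0674  0.1511] F [7.47 0.3  1.85] M [-0.133 -1.247 -0.323] 0.04265483200149518 42.10569620132446 j6 0.7163131696574176 -0.2531680092215538
```

Call:
{"method": "apply_moves", "body": {"motion": [[0.3,[0,0,0],0.3],[0.3,[0,0,0],0.6],[0.3,[0,0,0],0.6]]}}

```text
clock: 6.9
ee_pos: [0.5413, -0.0674, 0.1511]
ee_rot: [0.002, 0.403, 0.915, 0.001]
contact_force: [7.5, 0.7, 3.1]
opening: 0.0426
grip_force: 42.1
```

```bash
python3 s.py
```

```text
6.9 yaw 132.43 [ 0.5413 -0.0674  0.1511] F [7.46 0.71 3.12] M [-0.127 -1.13  -0.4  ] 0.042592164303257976 42.13748037815094 j6 0.70618097253223 -0.41899695061147213
```

Call:
{"method": "apply_moves", "body": {"motion": [[0.3,[0,0,0],0.2],[0.3,[0,0,0],0.5],[0.3,[0,0,0],0.5]]}}

```text
clock: 7.28
ee_pos: [0.5413, -0.0674, 0.1512]
ee_rot: [0.002, 0.399, 0.917, 0.001]
contact_force: [7.6, 0.9, 1.4]
opening: 0.0427
grip_force: 42.1
```

```bash
python3 s.py
```

```text
7.275 yaw 132.94 [ 0.5413 -0.0674  0.1512] F [7.59 0.94 1.38] M [-0.135 -1.16  -0.441] 0.04273650628844863 42.14710772037506 j6 0.6974152318379105 -0.40815554559230804
```

Call:
{"method": "apply_moves", "body": {"motion": [[0.3,[0,0,0],0.3],[0.3,[0,0,0],0.5],[0.3,[0,0,0],0.5],[0.3,[0,0,0],0.5]]}}

```text
clock: 7.78
ee_pos: [0.5413, -0.0674, 0.1511]
ee_rot: [0.002, 0.395, 0.919, 0.001]
contact_force: [6.9, 0.4, 2.8]
opening: 0.0432
grip_force: 42.2
```

```bash
python3 s.py
```

```text
7.775 yaw 133.42 [ 0.5413 -0.0674  0.1511] F [6.87 0.37 2.83] M [-0.104 -1.162 -0.521] 0.04317412816850655 42.1862930059433 j6 0.689018409247194 -0.5477144569158554
```

The moment now stands at 0.53 N m and rises steeply, which means the stop, with roughly 9 to 14 N on it. Next I'll turn clockwise to the fifth click, at yaw ≈ 9°.

Call:
{"method": "apply_moves", "body": {"motion": [[0.3,[0,0,0],-5],[0.3,[0,0,0],-11],[0.3,[0,0,0],-17],[0.3,[0,0,0],-23],[0.3,[0,0,0],-29],[0.3,[0,0,0],-35],[0.3,[0,0,0],-41],[0.3,[0,0,0],-47],[0.3,[0,0,0],-53.4],[0.3,[0,0,0],-53.4]]}}

```text
clock: 9.02
ee_pos: [0.5409, -0.0675, 0.1511]
ee_rot: [0.002, 0.766, 0.643, 0.001]
contact_force: [5.6, -1.5, 4.2]
opening: 0.0429
grip_force: 42.2
```

```bash
python3 s.py
```

```text
9.025 yaw 80.01 [ 0.5409 -0.0675  0.1511] F [ 5.59 -1.52  4.23] M [-0.128 -0.877 -0.   ] 0.04285477615307878 42.2135192155838 j6 1.6209709380628792 0.2429753914475441
```

Call:
{"method": "apply_moves", "body": {"motion": [[0.3,[0,0,0],-6],[0.3,[0,0,0],-12],[0.3,[0,0,0],-18],[0.3,[0,0,0],-24],[0.3,[0,0,0],-30],[0.3,[0,0,0],-36],[0.3,[0,0,0],-42],[0.3,[0,0,0],-47],[0.3,[0,0,0],-47]]}}

```text
clock: 10.15
ee_pos: [0.5405, -0.0673, 0.1511]
ee_rot: [0.0, 0.959, 0.284, 0.002]
contact_force: [3.0, -0.1, 7.1]
opening: 0.0428
grip_force: 42.5
```

```bash
python3 s.py; python3 -c "
from h import *
p,_=robot.camera('side'); cv2.imwrite('pics/s2.png',cv2.resize(p[140:240,230:350],None,fx=6,fy=6,interpolation=cv2.INTER_CUBIC))"
```

```text
10.15 yaw 33.05 [ 0.5405 -0.0673  0.1511] F [ 2.97 -0.06  7.1 ] M [ 0.076 -0.576 -0.115] 0.042787766869037645 42.47962832450867 j6 2.4407409343589426 0.20267275627702475
```

View pics/s2.png

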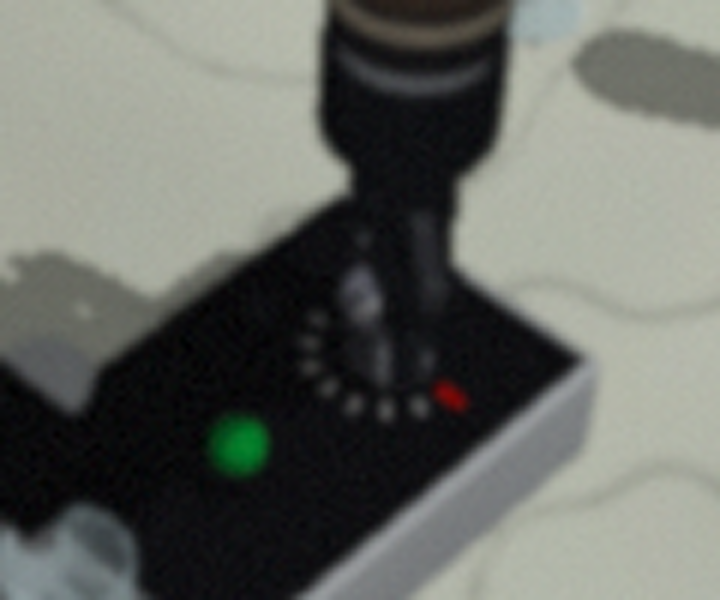

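The fingers hide the line on the dial, but the moment is near zero, as it should be at click 4. One more click, then I'll release.

Call:
{"method": "apply_moves", "body": {"motion": [[0.3,[0,0,0],-5],[0.3,[0,0,0],-10],[0.3,[0,0,0],-15],[0.3,[0,0,0],-20],[0.3,[0,0,0],-23],[0.3,[0,0,0],-23],[0.3,[0,0,0],-23]]}}

```text
clock: 11.08
ee_pos: [0.5404, -0.0671, 0.1511]
ee_rot: [-0.0, 0.996, 0.088, 0.002]
contact_force: [3.9, 0.6, 6.7]
opening: 0.043
grip_force: 42.4
```

```bash
python3 s.py
```

```text
11.075 yaw 10.12 [ 0.5404 -0.0671  0.1511] F [3.87 0.65 6.68] M [ 0.208 -0.638 -0.067] 0.04303136767090754 42.4115252494812 j6 2.8411628312617228 -0.08849746081978083
```

Call:
{"method": "apply_moves", "body": {"motion": [[1,[0,0,0],0],[1,[0,0,0],0],[1,[0,0,0],0],[1,[0,0,0],0],[1,[0,0,0.01],0],[1,[0,0,0.04],0],[1,[0,0,0.08],0],[1,[-0.05,0,0.15],0],[1,[-0.11,0,0.15],0],[1,[-0.17,0,0.15],0]]}}

```text
clock: 12.32
ee_pos: [0.3792, -0.0673, 0.3016]
ee_rot: [0.001, 0.996, 0.088, 0.002]
contact_force: [-0.6, -0.7, 1.8]
opening: 0.0858
grip_force: 0.0
```

```bash
python3 s.py; python3 -c "
from h import *
p,_=robot.camera('top'); cv2.imwrite('pics/t3.png',cv2.resize(p[140:260,170:345],None,fx=4,fy=4,interpolation=cv2.INTER_CUBIC))"
```

```text
12.325 yaw 10.1 [ 0.3792 -0.0673  0.3016] F [-0.62 -0.71  1.8 ] M [-0.036  0.017  0.001] 0.08575311644026173 0.0 j6 2.7898162738098646 0.2199104055762291
```

View pics/t3.png

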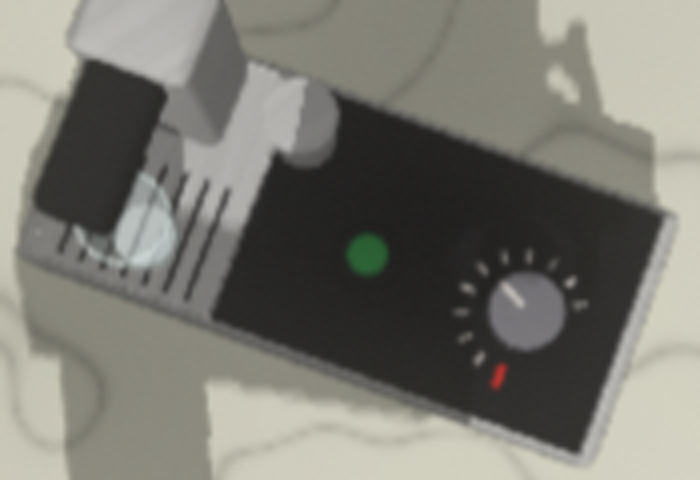

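The line points about 49° above left in the image. The red zero tick is 70° below left, so the dial is about 120° on, at click 5, and it has been let go. Next is the button, with the gripper shut.

Call:
{"method": "apply_moves", "body": {"motion": [[0,[0.03,0.01,0],9],[0,[0.06,0.03,0],18],[0,[0.1,0.05,0],27],[0,[0.14,0.07,0],36],[0,[0.18,0.085,0],45],[0,[0.202,0.09,0],54],[0,[0.202,0.09,-0.05],60],[0,[0.202,0.09,-0.09],60],[0,[0.202,0.09,-0.11],60],[0,[0.202,0.09,-0.11],60]]}}

```text
clock: 13.62
ee_pos: [0.5813, 0.0227, 0.1881]
ee_rot: [-0.001, 0.819, 0.574, -0.001]
contact_force: [-1.0, 1.4, -0.3]
opening: -0.0003
grip_force: 0.0
```

```bash
python3 s.py
```

```text
13.625 yaw 70.07 [0.5813 0.0227 0.1881] F [-0.95  1.43 -0.29] M [0.004 0.043 0.036] -0.00033977755067378216 0.0 j6 1.9576607547139988 0.00015614646599715343
```

Call:
{"method": "apply_moves", "body": {"motion": [[0,[-0.009,0,0],0],[0,[-0.009,0,-0.015],0],[0,[-0.009,0,-0.025],0],[0,[-0.009,0,-0.029],0],[0,[-0.009,0,-0.032],0],[0,[-0.009,0,-0.032],0]]}}

```text
clock: 14.38
ee_pos: [0.573, 0.0227, 0.1586]
ee_rot: [0.0, 0.819, 0.574, 0.0]
contact_force: [-3.4, -0.5, 9.8]
opening: 0.0005
grip_force: 4.6
```

```bash
python3 s.py
```

```text
14.375 yaw 70.07 [0.573  0.0227 0.1586] F [-3.37 -0.53  9.78] M [-0.036  0.827 -0.01 ] 0.0004772259310024507 4.579534657082149 j6 1.9582280951803956 0.001119192638725508
```

Call:
{"method": "apply_moves", "body": {"motion": [[0,[0,0,-0.001],0],[0,[0,0,-0.002],0],[0,[0,0,-0.002],0]]}}

```text
clock: 14.75
ee_pos: [0.573, 0.0227, 0.1584]
ee_rot: [0.001, 0.819, 0.574, 0.001]
contact_force: [-7.3, -0.6, 20.2]
opening: 0.0003
grip_force: 10.0
```

```bash
python3 s.py; python3 -c "
from h import *
p,_=robot.camera('side'); cv2.imwrite('pics/s4.png',cv2.resize(p[140:240,210:330],None,fx=6,fy=6,interpolation=cv2.INTER_CUBIC))"
```

```text
14.75 yaw 70.07 [0.573  0.0227 0.1584] F [-7.3  -0.58 20.21] M [-0.069  1.712 -0.013] 0.0003041138207835116 9.99652944272384 j6 1.958217392857797 0.0009924261757987551
```

View pics/s4.png

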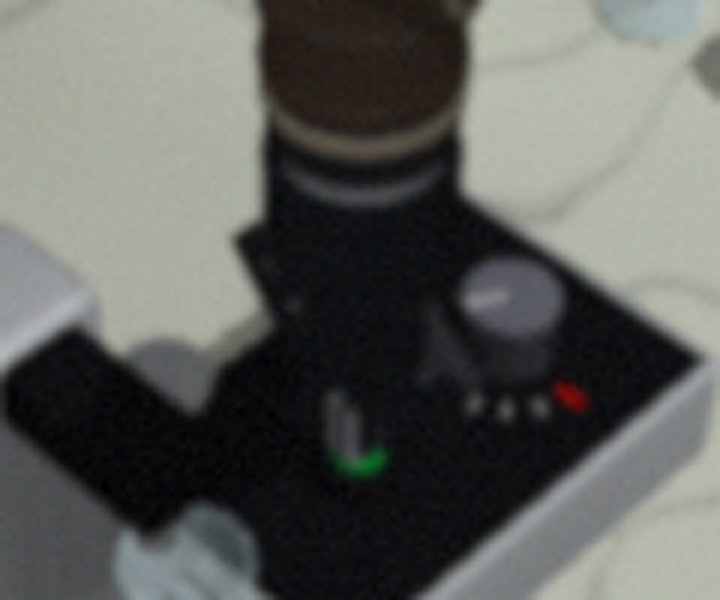

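The fingertips are on the green button at crop pixel (350,450), against something rigid. I'll check from the initial depth picture whether that is the bottom of the travel.

```bash
python3 - <<'E'
from h import *
c=robot.get_calibration("top");d=np.load("pics/top0.npy")
for v in range(196,212,1):
    print(v,[int(1000*(ray(c,u,v)[0]+ray(c,u,v)[1]*d[v,u])[2]) if d[v,u] else 0 for u in range(253,271)])
d2=robot.camera("side")[1];c=robot.get_calibration("side")
p=robot.camera("side")[0];h=cv2.cvtColor(p,cv2.COLOR_BGR2HSV);m=cv2.inRange(h,(45,100,60),(85,255,255))
m[:, :250]=0;m[:190]=0;m[240:]=0;m[:,300:]=0
for n,dd in(("now",d2),("start",np.load("pics/side0.npy"))):
    vv,uu=np.nonzero(m); z=[(ray(c,u,v)[0]+ray(c,u,v)[1]*dd[v,u])[2] for u,v in zip(uu,vv) if dd[v,u]]
    print(n,len(z),np.round(np.sort(z),4))
E
```

```text
196 [69, 68, 66, 70, 69, 79, 82, 85, 82, 79, 82, 82, 83, 82, 71, 66, 71, 73]
197 [69, 69, 69, 81, 80, 84, 85, 84, 80, 83, 82, 82, 83, 81, 82, 71, 71, 68]
198 [69, 70, 86, 82, 82, 83, 82, 91, 91, 93, 91, 83, 82, 83, 80, 81, 72, 72]
199 [71, 68, 82, 79, 83, 89, 89, 94, 90, 93, 90, 92, 91, 84, 81, 82, 82, 69]
200 [69, 78, 82, 81, 79, 89, 92, 92, 95, 92, 92, 94, 93, 89, 83, 83, 80, 70]
201 [68, 81, 82, 81, 95, 92, 92, 93, 93, 91, 94, 91, 93, 93, 84, 81, 83, 69]
202 [70, 82, 80, 84, 90, 91, 95, 93, 93, 92, 90, 93, 92, 90, 84, 83, 82, 79]
203 [80, 83, 83, 81, 90, 92, 93, 93, 94, 90, 92, 92, 94, 90, 81, 80, 82, 84]
204 [71, 83, 85, 81, 92, 90, 95, 92, 91, 91, 97, 92, 96, 91, 81, 85, 81, 82]
205 [72, 81, 83, 79, 82, 94, 93, 92, 92, 91, 92, 94, 92, 90, 82, 84, 83, 80]
206 [69, 82, 81, 82, 82, 90, 91, 92, 91, 92, 91, 90, 91, 83, 81, 82, 80, 72]
207 [67, 82, 81, 83, 83, 82, 87, 93, 92, 92, 90, 92, 82, 85, 84, 84, 80, 69]
208 [70, 69, 81, 84, 80, 79, 81, 84, 84, 85, 81, 83, 81, 83, 80, 78, 67, 70]
209 [68, 68, 72, 81, 82, 85, 81, 82, 83, 85, 81, 82, 83, 79, 84, 80, 71, 72]
210 [70, 72, 71, 71, 83, 81, 82, 82, 81, 83, 82, 83, 80, 83, 75, 73, 68, 74]
211 [72, 71, 70, 69, 70, 79, 79, 81, 85, 83, 83, 80, 81, 69, 70, 70, 70, 68]
now 20 [0.08   0.0812 0.0817 0.0817 0.0819 0.082  0.0824 0.0826 0.0829 0.0833
 0.0833 0.0845 0.0861 0.0861 0.0867 0.0867 0.0918 0.0925 0.0964 0.0975]
start 21 [0.0789 0.0804 0.0806 0.0837 0.0837 0.0838 0.0842 0.085  0.0853 0.0856
 0.0858 0.0858 0.0865 0.0879 0.0879 0.0888 0.089  0.0899 0.0911 0.0913
 0.0924]
```

The button top started at about 0.092 and the tip is now at 0.0855, so it is fully down, with the housing rim lower at 0.082. Next I'll release and lift.

Call:
{"method": "apply_moves", "body": {"motion": [[0,[0,0,0.006],0],[0,[0,0,0.02],0],[0,[0,0,0.06],0],[0,[0,0,0.12],0],[0,[-0.05,-0.03,0.14],0],[0,[-0.11,-0.05,0.14],0],[0,[-0.17,-0.06,0.14],0],[0,[-0.2,-0.06,0.14],0],[0,[-0.2,-0.06,0.14],0],[0,[-0.2,-0.06,0.14],0]]}}

```text
clock: 16.15
ee_pos: [0.3737, -0.0373, 0.2958]
ee_rot: [0.0, 0.819, 0.574, 0.0]
contact_force: [-0.7, -0.5, 1.1]
opening: 0.0001
grip_force: 0.0
```

```bash
python3 s.py; python3 -c "
from h import *
p,d=robot.camera('top'); cv2.imwrite('pics/t5.png',p)
c=robot.get_calibration('top')
print(np.median([(ray(c,u,v)[0]+ray(c,u,v)[1]*d[v,u])[2] for u in range(259,265) for v in range(201,206)]))"
```

```text
16.15 yaw 70.08 [ 0.3737 -0.0373  0.2958] F [-0.67 -0.49  1.07] M [-0.006  0.027  0.004] 5.9133606990298185e-05 0.0 j6 1.819033716065589 -0.00040230521335615776
0.09278867893630799
```

View pics/t5.png

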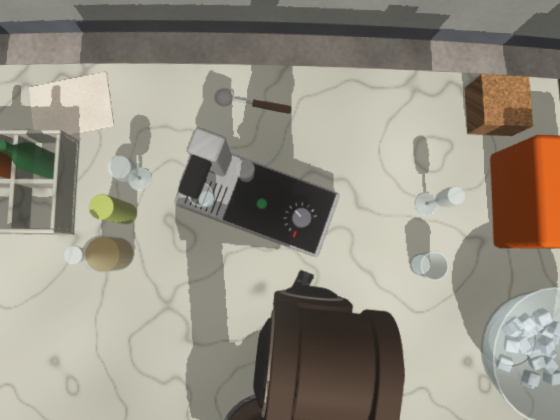

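The button is up again, with its top at 0.093. The dial at (302,217) still points up-left to click 5, and all the bystanders stand where they were.

```bash
python3 -c "
from station import robot
print(robot.hand_in())"
```

```text
the job is handed in; nothing more can be done
None
```

I turned the dial back to its end stop (0.53 N m felt in all, roughly 9–14 N on the stop), set it to the fifth click and let go, then pressed and released the start button; nothing around it moved in the final picture, and the job is handed in, though the hand-in gave no verdict.

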